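# Clamp the casting mould crosswise

### The arm

A 7-joint arm with a two-finger parallel gripper is mounted at the origin on the work surface. World frame = base frame: x ahead of the robot, y to its left, z up, the work surface at z = 0. Lengths are in mm, angles in rad, forces in N, time in s.
With the tool pointing down it reaches from about 425 to 800 mm from the base axis. Payload 8.3 kg.
Tool frame: the origin (TCP) lies midway between the tips of the shut fingers; the grasp point (between the pads) lies 19 mm behind it (env.grasp_offset is the distance from the TCP to the grasp point, in mm); z points along the fingers, y is the line along which they close (so a half turn about z gives the same grasp; the last joint's range is limited). The gripper opens to 85 mm and grips with 20 to 120 N. Pads are 22 mm wide; open, the fingers measure 114 mm over their backs; the gripper's body (76 mm by 85 mm) begins 54 mm behind the grasp point. The pads swing forward as they close: fully open they stand 13 mm farther back than shut.
Start: joints at [1.088, 0.383, 0.016, 1.37, -0.006, 1.388, -0.046], TCP at [254.77, -570.697, 231.279] pointing down, gripper open.
Joint ranges: [-2.95, 2.95], [-0.25, 2.06], [-1.52, 1.56], [0.18, 2.33], [-1.44, 4.58], [0.02, 2.06], [-3.01, 3.01]. Speed limits (rad/s): [2.39, 2.39, 3.01, 3.01, 3.14, 3.14, 3.14].

### API

Orientations are given as a rotation vector (axis times angle).
In Python, from plant import sensors, snapshot, camera_params, env gives the robot as it stands. The module is installed in compiled form; this text tells all that it offers.
- The arm moves only by the tool arm_command, never from a script. Its argument "series" is a list of rows, each an object with "turn": the turn, a rotation vector about the tool's x, y, z in rad, a list of three; "xyz": the shift along the tool's x, y, z in units of 40 mm (1.0 is 40 mm), a list of three; "grip": the opening, from -1 (shut) to 1 (fully open). A call has 1 to 12 rows; each row shifts and turns the commanded pose from where the row before left it, along the tool's axes as they then stand; what a row does not reach is not made up. A row lasts 1/12 s, in which the tool goes at most 41.7 mm and 7.16 degrees, less where a joint would pass 70% of its speed; a pose out of reach is approached as far as the arm can. A call is refused whole if a number of a shift passes 1 or a number of a turn 0.125, either way. A call with a gripper value outside its range is refused whole. The fingers move at their own pace and stop on an object; "force" is the grip in N (left out, the last holds). Time passes only in rows, so rows that do not move let the fingers close. It gives the time, the measured TCP pose, the force, the opening and the grip force at its end, in the units of the state.
- sensors.read_state(): the state, without advancing time (a new reading comes with each control period).
- snapshot(name): name is "scene" or "side" or "wrist"; returns (picture, depth): 384x512x3 uint8, red, green, blue; 384x512 float32, mm along the optical axis (not along the pixel's ray), 0 where there is no reading.
- camera_params(name): a dict with "camera_matrix" (3x3 intrinsics, pixels), "position" and "orientation" of the camera in the world. Camera axes: x right, y up, looking along -z (the intrinsics and any distortion apply to the point x, -y, -z); pixel columns grow to the right and rows downward; lengths in mm; the calibration is good to about 2 mm. A picture is of the moment at which its call begins: read the wrist's pose just before it. camera_params takes no time and is no camera call; for the wrist camera it gives the pose at the moment of the call.
- env.job_done(): hands the job in; it is judged then, once.
The state is a dict: "clock": time; "joints": joint angles; "dq": joint speeds; "effort": joint torques, N m; "tcp_pos": TCP position; "orientation": TCP orientation; "wrist_force": force on the tool from outside, world axes, zero at the start; "moment": the same for the moment, N m; "grip_width": finger opening in mm; "grip_force": force on a finger pad.
Only numpy, scipy, OpenCV 4.12 (cv2) and the standard library are available. Lean on these libraries where they do the work, as an engineer would, in place of code of your own. Each camera call takes 0.05 s, during which the arm holds its last target. There are 200 camera calls.

### The job

Tighten the larger mould frame evenly, so that the mould does not tilt: press its four cam levers down in two passes, first each of them to about halfway, and only when all four are halfway, each of them fully down. In both passes work crosswise: after the first lever take the one diagonally opposite it, then the other two; and do not knock over the small cement jar beside the frame.

Things in the scene. Friction and masses are not known exactly. Their poses are not given: they have to be found in the camera images.
- frame: Larger mould clamp, fixed to the bench: grey casting mould between two aluminium plates, 130 (x) by 120 mm (y), three pouring holes and four steel cam levers on top, one per corner. Origin: centre of its underside, z up. Plate top z = 44 mm. Lever pivots at x = +-45, y = +-45, z = 53 mm, axes along x. (The smaller two-lever clamp nearby is already shut: not part of the job.)
- lever_a (a joint): Angle (rad) of the lever at the frame's +x, +y corner (lever_c is diagonal to it): 0 level, fully tight, firm stop; 0.45 halfway; 0.8 to 0.95 (slanting up) at the start. Flat bar 75 mm long from its pivot, outward along the frame's +y, 18 wide, 8 thick, last 22 mm 24 wide, 10 thick. Pushed down from above (about 4 N, 40 mm from the pivot) it stays where left.
- lever_b (a joint): Angle (rad) of the lever at the frame's +x, -y corner (lever_d is diagonal to it): 0 level, fully tight, firm stop; 0.45 halfway; 0.8 to 0.95 (slanting up) at the start. Flat bar 75 mm long from its pivot, outward along the frame's -y, 18 wide, 8 thick, last 22 mm 24 wide, 10 thick. Pushed down from above (about 4 N, 40 mm from the pivot) it stays where left.
- lever_c (a joint): Angle (rad) of the lever at the frame's -x, -y corner (lever_a is diagonal to it): 0 level, fully tight, firm stop; 0.45 halfway; 0.8 to 0.95 (slanting up) at the start. Flat bar 75 mm long from its pivot, outward along the frame's -y, 18 wide, 8 thick, last 22 mm 24 wide, 10 thick. Pushed down from above (about 4 N, 40 mm from the pivot) it stays where left.
- lever_d (a joint): Angle (rad) of the lever at the frame's -x, +y corner (lever_b is diagonal to it): 0 level, fully tight, firm stop; 0.45 halfway; 0.8 to 0.95 (slanting up) at the start. Flat bar 75 mm long from its pivot, outward along the frame's +y, 18 wide, 8 thick, last 22 mm 24 wide, 10 thick. Pushed down from above (about 4 N, 40 mm from the pivot) it stays where left.
- cement: Small loose jar of cement, 42 mm across and 62 mm tall with a white cap, standing on the bench just beyond the +x side of the frame. Origin at the centre of its underside, z up.
There are look-alikes about, which are no part of the job. What is shaped like the cement but blue or red is not meant.

How it is judged:
By the outcome, as a careful person would: the job done as asked, in the order asked, and still so for the second after the job is handed in, with the robot touching nothing.
It also fails if it takes over 58 s, if anything falls off the work surface, if the arm or the gripper's body presses on something with over 40 N, if the wrist force passes 120 N, or if a joint passes its speed limit or range.

## Working session

There is one attempt and no reset: what is moved stays moved. The work goes in short steps, Python scripts to look and compute and a tool call to move; the robot and the scene stay as the last step left them, time stands still between calls to the robot, and variables do not carry over. Pictures are saved under pics/ and viewed, at most 10 in all, crops included, and the job is handed in when it is done.

Besides the shell and the picture viewer there is one more tool, called after ">>>" by a JSON object that holds its "op" and its "data". arm_command: Moves the arm, as the interface text tells. Its arguments: {"type":"object","properties":{"series":{"type":"array","items":{"type":"object","properties":{"turn":{"type":"array","items":{"type":"number"}},"xyz":{"type":"array","items":{"type":"number"}},"grip":{"type":"number"}}}},"force":{"type":"number"}},"required":["series"]}

```bash
mkdir -p pics; cat > h.py <<'E'
import numpy as np, cv2
from scipy.spatial.transform import Rotation as R
from plant import sensors, snapshot, camera_params, env
def Rm(o):
    o=np.array(o,float)
    return o if o.shape==(3,3) else (R.from_rotvec(o).as_matrix() if o.size==3 else R.from_quat(o).as_matrix())
def cloud(d,c):
    K=np.array(c["camera_matrix"]);v,u=np.mgrid[:d.shape[0],:d.shape[1]]
    p=np.stack([(u-K[0,2])/K[0,0]*d,-(v-K[1,2])/K[1,1]*d,-d],-1)
    return p@Rm(c["orientation"]).T+np.array(c["position"])
E
python3 - <<'E'
from h import *
s=sensors.read_state(); print(s)
ims=[]
for n in("scene","side"):
    c=camera_params(n);print(n,c)
    i,d=snapshot(n);np.savez(n,i=i,d=d,P=cloud(d,c));ims.append(i)
    cv2.imwrite(f"pics/{n}.png",cv2.resize(i[:,:,::-1],(800,600)))
E
```

```text
{'clock': 0.0, 'joints': array([ 1.08809909,  0.38425591,  0.01634804,  1.37117825, -0.00634034,
        1.38820719, -0.04647763]), 'dq': array([ 1.73981013e-03,  1.90766905e-04,  1.27914207e-04,  7.86152131e-05,
        1.51778032e-03, -1.20952454e-04, -2.86928263e-04]), 'effort': array([ 2.25796616e-04, -6.27586555e+01,  8.44785701e-01, -3.71820331e+01,
        1.65040023e-02,  1.41331085e-02, -1.40387904e-06]), 'tcp_pos': array([ 254.58258403, -570.23352096,  230.25668334]), 'orientation': array([-3.07069059e+00, -6.54333801e-01,  6.37139703e-04]), 'wrist_force': array([-0.30779451,  0.02189722, -0.76712577]), 'moment': array([-0.004217  , -0.00877141,  0.07053673]), 'grip_force': 0.0, 'grip_width': 85.64244677888207}
scene {'camera_matrix': array([[370.51862056,   0.        , 250.25601932],
       [  0.        , 370.51862056, 193.42208514],
       [  0.        ,   0.        ,   1.        ]]), 'position': array([1084.40910951,   84.21558342,  590.80770821]), 'orientation': array([0.52269849, 0.64402646, 1.73316786])}
side {'camera_matrix': array([[453.07287605,   0.        , 263.83962165],
       [  0.        , 453.07287605, 199.20595567],
       [  0.        ,   0.        ,   1.        ]]), 'position': array([528.58212339, 591.02846063, 628.45056335]), 'orientation': array([ 0.06691119, -1.25559553, -2.7584382 ])}
```

View pics/scene.png

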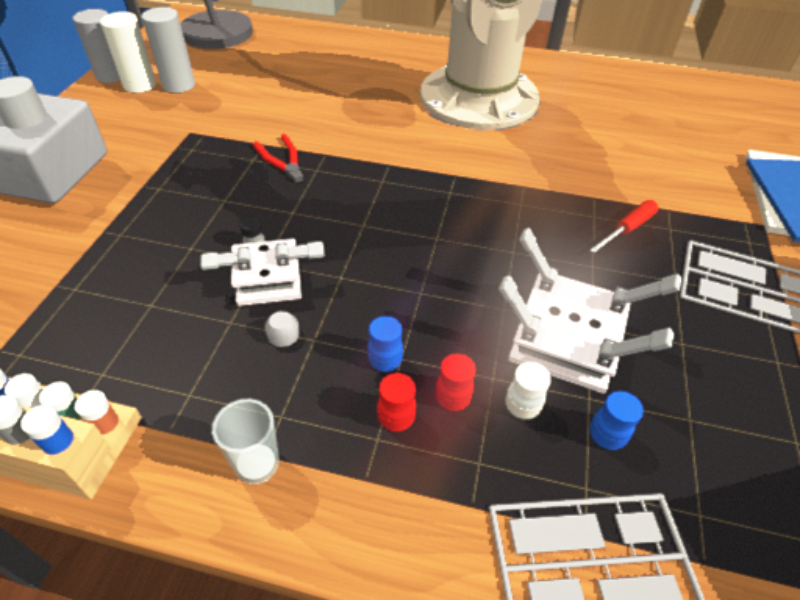

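View pics/side.png

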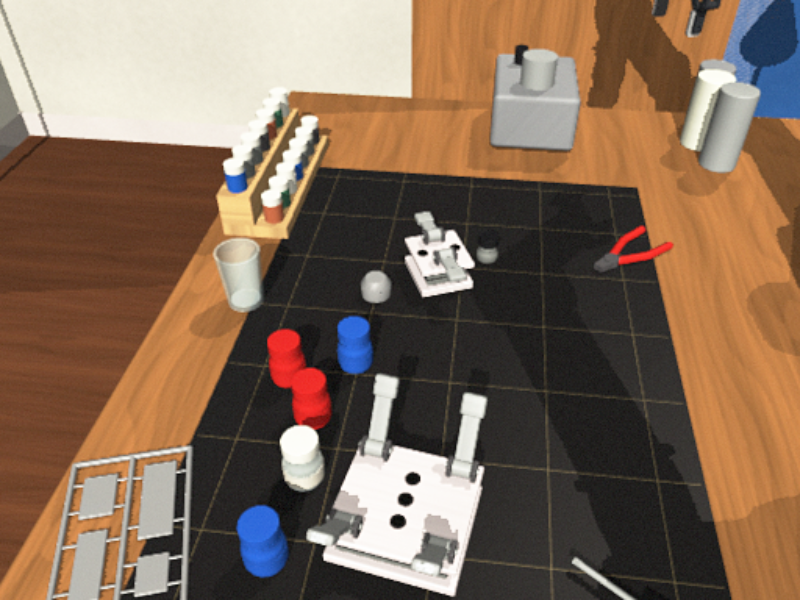

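The scene view (800x600) shows the larger frame at about (570,325), with four raised levers whose tips are near (527,238), (510,288), (675,285) and (668,340). The white-capped jar is at (528,390). Look-alikes: blue jars at (385,343) and (615,420), red jars at (397,403) and (455,382), a grey knob at (282,330), and the small shut clamp at (267,268). I choose the four-lever frame and the white-capped clear jar. Next I measure them and check with a crop.

```bash
cat > m.py <<'E'
from h import *
def frame(P,i,c0):
    hsv=cv2.cvtColor(i,cv2.COLOR_RGB2HSV)
    m=(hsv[...,1]<70)&(abs(P[...,2]-44)<5)&(np.linalg.norm(P[...,:2]-c0,axis=-1)<110)&(hsv[...,2]>120)
    m=cv2.morphologyEx(m.astype(np.uint8),cv2.MORPH_OPEN,np.ones((3,3)))
    n,l,st,_=cv2.connectedComponentsWithStats(m);k=1+np.argmax(st[1:,4]);q=P[l==k]
    r=cv2.minAreaRect(q[:,:2].astype(np.float32));return r,len(q),np.median(q[:,2])
def toF(P,c,th):
    cs,sn=np.cos(th),np.sin(th);d=P[...,:2]-c
    return np.stack([d[...,0]*cs+d[...,1]*sn,-d[...,0]*sn+d[...,1]*cs,P[...,2]],-1)
def levers(P,c,th,pr=True):
    F=toF(P,c,th);o={}
    for n,sx,sy in(("a",1,1),("b",1,-1),("c",-1,-1),("d",-1,1)):
        y=F[...,1]*sy-45;m=(abs(F[...,0]-45*sx)<14)&(y>15)&(y<85)&(F[...,2]>50)&(F[...,2]<145)
        q=np.c_[y[m],F[...,2][m]-53]
        if len(q)<20: o[n]=None;continue
        o[n]=(round(float(np.median(np.arctan2(q[:,1],q[:,0]))),3),len(q),q.max(0).round(),round(float(np.median(F[...,0][m]))))
    return o
E
python3 - <<'E'
from m import *
for n,(u,v) in(("scene",(575*.64,335*.64)),("side",(430*.64,500*.64))):
    z=np.load(n+".npz");P,i=z["P"],z["i"]
    c0=P[int(v),int(u)];print(n,c0);print(frame(P,i,c0[:2]))
z=np.load("scene.npz");P=z["P"]
for nm,(u,v) in dict(cap=(530,372),t_c=(527,238),t_b=(508,287),t_d=(675,285),t_a=(668,340)).items(): print(nm,P[int(v*.64),int(u*.64)].round())
z=np.load("side.npz");P=z["P"]
for nm,(u,v) in dict(cap=(300,442),t_c=(474,402),t_b=(386,384),t_a=(325,535),t_d=(432,552)).items(): print(nm,P[int(v*.64),int(u*.64)].round())
i=np.load("scene.npz")["i"];cv2.imwrite("pics/crop.png",cv2.resize(i[140:290,290:450,::-1],(640,600)))
E
```

```text
scene [608.73373288 201.51578848  45.44082439]
(((580.6258544921875, 199.62632751464844), (119.62532043457031, 132.04885864257812), 80.8038101196289), 2612, np.float64(44.11204123169199))
side [555.47953055 195.32307821  41.32673125]
(((579.6820678710938, 199.11859130859375), (121.87721252441406, 130.07025146484375), 80.62002563476562), 4417, np.float64(43.24864514450394))
cap [691. 151.  63.]
t_c [530. 123. 115.]
t_b [616. 110. 113.]
t_d [559. 297. 109.]
t_a [646. 283. 109.]
cap [691. 156.  62.]
t_c [521. 127. 112.]
t_b [609. 111. 109.]
t_a [634. 285. 110.]
t_d [547. 272.  80.]
```

View pics/crop.png

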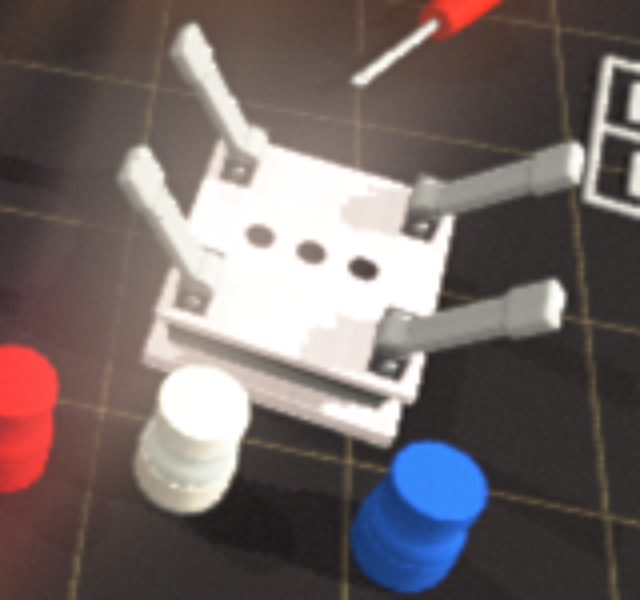

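The crop confirms the choice: the four-lever frame, with the white-capped jar at its near (+x) side. Frame centre is about (580,199.5), yaw about -0.162. I'm moving towards lever a with the gripper shut, turning the tool so its x axis lies along the frame's x axis.

>>> {"op": "arm_command", "data": {"series": [{"xyz": [0.68, -0.66, 0], "turn": [0, 0, 0.116], "grip": -1}, {"xyz": [0.6, -0.74, 0], "turn": [0, 0, 0.116], "grip": -1}, {"xyz": [0.52, -0.8, 0], "turn": [0, 0, 0.116], "grip": -1}, {"xyz": [0.43, -0.85, 0], "turn": [0, 0, 0.117], "grip": -1}, {"xyz": [0.34, -0.89, 0], "turn": [0, 0, 0.117], "grip": -1}, {"xyz": [0.25, -0.92, 0], "turn": [0, 0, 0], "grip": -1}, {"xyz": [0.25, -0.92, 0], "turn": [0, 0, 0], "grip": -1}, {"xyz": [0.25, -0.92, 0], "turn": [0, 0, 0], "grip": -1}, {"xyz": [0.25, -0.92, 0], "turn": [0, 0, 0], "grip": -1}, {"xyz": [0.25, -0.92, 0], "turn": [0, 0, 0], "grip": -1}, {"xyz": [0.25, -0.92, 0], "turn": [0, 0, 0], "grip": -1}, {"xyz": [0.25, -0.92, 0], "turn": [0, 0, 0], "grip": -1}]}}

```text
clock: 1.1
tcp_pos: [437.6, -150.2, 231.2]
orientation: [3.131, -0.252, -0.0]
wrist_force: [0.4, -0.4, -0.4]
grip_width: -0.4
grip_force: 0.0
```

```bash
cat > w.py <<'E'
from m import *
C=np.array([580.1,199.4]);TH=-0.162
def where():
    s=sensors.read_state();p=toF(np.array(s["tcp_pos"]),C,TH);M=Rm(s["orientation"])
    print("t",s["clock"],"F",p.round(1),"W",np.round(s["tcp_pos"],1),"yawerr",round(float(np.arctan2(M[1,0],M[0,0])-TH),3),"toolz",M[:,2].round(3),"f",s["wrist_force"].round(1),"dq",abs(s["dq"]).max().round(3),"gw",round(s["grip_width"],1))
    return p
E
cat > g.py <<'E'
from w import *
p=where()
for n,sx,sy in(("a",1,1),("b",1,-1),("c",-1,-1),("d",-1,1)):
    print(n,"above y0=20: tool units",((45*sx-p[0])/40).round(2),(-(sy*65-p[1])/40).round(2))
E
python3 g.py
```

```text
t 1.1 F [ -84.3 -368.   231.2] W [ 437.6 -150.2  231.2] yawerr 0.001 toolz [-0. -0. -1.] f [ 0.4 -0.4 -0.4] dq 1.013 gw -0.4
a above y0=20: tool units 3.23 -10.82
b above y0=20: tool units 3.23 -7.57
c above y0=20: tool units 0.98 -7.57
d above y0=20: tool units 0.98 -10.82
```

>>> {"op": "arm_command", "data": {"series": [{"xyz": [0.27, -0.9, 0.1], "grip": -1}, {"xyz": [0.27, -0.9, 0.1], "grip": -1}, {"xyz": [0.27, -0.9, 0.1], "grip": -1}, {"xyz": [0.27, -0.9, 0.1], "grip": -1}, {"xyz": [0.27, -0.9, 0.1], "grip": -1}, {"xyz": [0.27, -0.9, 0.1], "grip": -1}, {"xyz": [0.27, -0.9, 0.1], "grip": -1}, {"xyz": [0.27, -0.9, 0.1], "grip": -1}, {"xyz": [0.27, -0.9, 0.1], "grip": -1}, {"xyz": [0.27, -0.9, 0.1], "grip": -1}, {"xyz": [0.27, -0.9, 0.1], "grip": -1}, {"xyz": [0, 0, 0.1], "grip": -1}]}}

```text
validation failed for argument at $.se...
```

>>> {"op": "arm_command", "data": {"series": [{"xyz": [0, 0, 0], "grip": -1}, {"xyz": [0, 0, 0], "grip": -1}]}}

```text
validation failed for argument at $.se...
```

```bash
python3 g.py; python3 - <<'E'
from w import *
for n in("scene","side"):
    i,d=snapshot(n);P=cloud(d,camera_params(n));print(levers(np.load(n+".npz")["P"],C,TH))
    a=i if n=="scene" else np.hstack([a[110:290,270:490],i[180:360,150:370]])
cv2.imwrite("pics/p1.png",cv2.resize(a[:,:,::-1],(800,327)))
E
```

```text
t 1.1 F [ -84.3 -368.   231.2] W [ 437.6 -150.2  231.2] yawerr 0.001 toolz [-0. -0. -1.] f [ 0.4 -0.4 -0.4] dq 1.013 gw -0.4
a above y0=20: tool units 3.23 -10.82
b above y0=20: tool units 3.23 -7.57
c above y0=20: tool units 0.98 -7.57
d above y0=20: tool units 0.98 -10.82
{'a': (0.882, 332, array([55., 57.]), 49), 'b': (1.008, 223, array([47., 63.]), 50), 'c': (1.005, 188, array([47., 63.]), -39), 'd': (0.874, 272, array([54., 58.]), -40)}
{'a': (0.862, 282, array([54., 57.]), 42), 'b': (0.995, 389, array([47., 62.]), 43), 'c': (0.997, 418, array([47., 63.]), -46), 'd': (0.862, 292, array([55., 57.]), -46)}
```

View pics/p1.png

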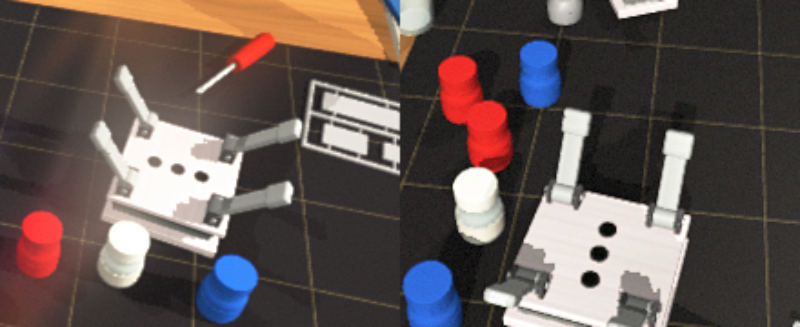

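The picture shows all four levers still raised and the arm not yet at the frame. Rows need "turn", so I'm resending the move.

>>> {"op": "arm_command", "data": {"series": [{"xyz": [0.28, -0.95, 0.1], "turn": [0, 0, 0], "grip": -1}, {"xyz": [0.28, -0.95, 0.1], "turn": [0, 0, 0], "grip": -1}, {"xyz": [0.28, -0.95, 0.1], "turn": [0, 0, 0], "grip": -1}, {"xyz": [0.28, -0.95, 0.1], "turn": [0, 0, 0], "grip": -1}, {"xyz": [0.28, -0.95, 0.1], "turn": [0, 0, 0], "grip": -1}, {"xyz": [0.28, -0.95, 0.1], "turn": [0, 0, 0], "grip": -1}, {"xyz": [0.28, -0.95, 0.1], "turn": [0, 0, 0], "grip": -1}, {"xyz": [0.28, -0.95, 0.1], "turn": [0, 0, 0], "grip": -1}, {"xyz": [0.28, -0.95, 0.1], "turn": [0, 0, 0], "grip": -1}, {"xyz": [0.28, -0.95, 0.1], "turn": [0, 0, 0], "grip": -1}, {"xyz": [0.2, -0.6, 0.1], "turn": [0, 0, 0], "grip": -1}, {"xyz": [0, 0, 0], "turn": [0, 0, 0], "grip": -1}]}}

```text
clock: 2.2
tcp_pos: [619.7, 233.7, 184.6]
orientation: [-3.13, 0.241, 0.006]
wrist_force: [-0.7, -0.7, -0.5]
grip_width: -0.1
grip_force: 0.0
```

```bash
python3 g.py
```

```text
t 2.2 F [ 33.5  40.3 184.6] W [619.7 233.7 184.6] yawerr 0.008 toolz [-0.004  0.003 -1.   ] f [-0.7 -0.7 -0.5] dq 0.06 gw -0.1
a above y0=20: tool units 0.29 -0.62
b above y0=20: tool units 0.29 2.63
c above y0=20: tool units -1.96 2.63
d above y0=20: tool units -1.96 -0.62
```

>>> {"op": "arm_command", "data": {"series": [{"xyz": [0.29, -0.62, 0], "turn": [0, 0, 0], "grip": -1}, {"xyz": [0, 0, 0.6], "turn": [0, 0, 0], "grip": -1}, {"xyz": [0, 0, 0.6], "turn": [0, 0, 0], "grip": -1}, {"xyz": [0, 0, 0.5], "turn": [0, 0, 0], "grip": -1}, {"xyz": [0, 0, 0.3], "turn": [0, 0, 0], "grip": -1}, {"xyz": [0, 0, 0.3], "turn": [0, 0, 0], "grip": -1}, {"xyz": [0, 0, 0.3], "turn": [0, 0, 0], "grip": -1}, {"xyz": [0, 0, 0], "turn": [0, 0, 0], "grip": -1}, {"xyz": [0, 0, 0], "turn": [0, 0, 0], "grip": -1}]}}

```text
clock: 2.95
tcp_pos: [636.0, 249.9, 83.3]
orientation: [3.131, -0.253, -0.001]
wrist_force: [0.2, -0.1, -0.1]
grip_width: -0.0
grip_force: 0.0
```

```bash
cat > L.py <<'E'
from w import *
import sys
where()
for n in("scene","side"):
    i,d=snapshot(n);P=cloud(d,camera_params(n));print({k:v and v[:2]+(v[2].tolist(),) for k,v in levers(P,C,TH).items()})
    a=i if n=="scene" else np.hstack([a[110:290,270:490],i[180:360,150:370]])
if len(sys.argv)>1: cv2.imwrite(sys.argv[1],cv2.resize(a[:,:,::-1],(800,327)))
E
python3 L.py pics/p2.png
```

```text
t 2.95 F [47.  58.9 83.3] W [636.  249.9  83.3] yawerr 0.001 toolz [-0. -0. -1.] f [ 0.2 -0.1 -0.1] dq 0.025 gw -0.0
{'a': (1.035, 526, [56.0, 92.0]), 'b': (1.009, 224, [47.0, 65.0]), 'c': (1.003, 187, [47.0, 63.0]), 'd': None}
{'a': (0.995, 562, [54.0, 92.0]), 'b': (0.997, 389, [47.0, 62.0]), 'c': (0.999, 410, [47.0, 62.0]), 'd': (0.86, 290, [55.0, 57.0])}
```

View pics/p2.png

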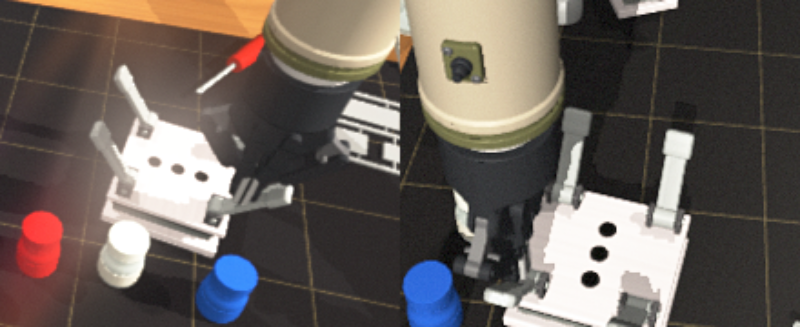

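The fingers stand beside the lever a pivot (about (225,200) left view), and nothing is pressed yet. I'm going a bit further out.

>>> {"op": "arm_command", "data": {"series": [{"xyz": [-0.05, 0, -0.65], "turn": [0, 0, 0], "grip": -1}, {"xyz": [0, -0.37, 0], "turn": [0, 0, 0], "grip": -1}, {"xyz": [0, 0, 0], "turn": [0, 0, 0], "grip": -1}, {"xyz": [0, 0, 0.25], "turn": [0, 0, 0], "grip": -1}, {"xyz": [0, 0, 0.25], "turn": [0, 0, 0], "grip": -1}, {"xyz": [0, 0, 0.2], "turn": [0, 0, 0], "grip": -1}, {"xyz": [0, 0, 0.1], "turn": [0, 0, 0], "grip": -1}, {"xyz": [0, 0, 0], "turn": [0, 0, 0], "grip": -1}, {"xyz": [0, 0, 0], "turn": [0, 0, 0], "grip": -1}]}}

```text
clock: 3.8
tcp_pos: [635.8, 264.4, 76.1]
orientation: [3.13, -0.253, -0.003]
wrist_force: [-1.0, 0.1, -0.5]
grip_width: -0.2
grip_force: 0.0
```

```bash
sed -i 's/^where/p=where/' L.py; cat >> L.py <<'E'
F=toF(P,C,TH)
for n,sx,sy in(("a",1,1),("b",1,-1),("c",-1,-1),("d",-1,1)):
    # outer tip only (paddle), both views' last = side
    y=F[...,1]*sy-45;r=np.hypot(y,F[...,2]-53);m=(abs(F[...,0]-45*sx)<14)&(y>20)&(r>55)&(r<82)&(F[...,2]>45)
    if m.sum()>10: print(n,"tip ang",np.median(np.arctan2(F[...,2][m]-53,y[m])-5/r[m]).round(3),m.sum())
E
python3 L.py
```

```text
t 3.8 F [44.5 73.1 76.1] W [635.8 264.4  76.1] yawerr 0.001 toolz [-0.002 -0.001 -1.   ] f [-1.   0.1 -0.5] dq 0.008 gw -0.2
{'a': (0.939, 956, [74.0, 92.0]), 'b': (1.01, 225, [47.0, 64.0]), 'c': (1.006, 187, [47.0, 63.0]), 'd': None}
{'a': (0.706, 783, [75.0, 92.0]), 'b': (1.0, 391, [46.0, 63.0]), 'c': (0.996, 409, [46.0, 63.0]), 'd': (0.861, 287, [55.0, 58.0])}
a tip ang 0.455 373
b tip ang 0.917 201
c tip ang 0.915 212
d tip ang 0.77 215
```

>>> {"op": "arm_command", "data": {"series": [{"xyz": [0, 0, -0.6], "turn": [0, 0, 0], "grip": -1}, {"xyz": [0, 0, -0.7], "turn": [0, 0, 0], "grip": -1}, {"xyz": [0, 0, -0.55], "turn": [0, 0, 0], "grip": -1}, {"xyz": [-0.45, 0.73, 0], "turn": [0, 0, 0], "grip": -1}, {"xyz": [-0.45, 0.73, 0], "turn": [0, 0, 0], "grip": -1}, {"xyz": [-0.45, 0.73, 0], "turn": [0, 0, 0], "grip": -1}, {"xyz": [-0.45, 0.73, 0], "turn": [0, 0, 0], "grip": -1}, {"xyz": [-0.45, 0.73, 0], "turn": [0, 0, 0], "grip": -1}, {"xyz": [0, 0, 0], "turn": [0, 0, 0], "grip": -1}, {"xyz": [0, 0, 0], "turn": [0, 0, 0], "grip": -1}]}}

```text
clock: 4.73
tcp_pos: [523.5, 133.2, 151.7]
orientation: [3.13, -0.257, 0.001]
wrist_force: [-0.4, 0.1, 0.3]
grip_width: -0.2
grip_force: 0.0
```

```bash
python3 L.py
```

```text
t 4.7333 F [-45.2 -74.5 151.7] W [523.5 133.2 151.7] yawerr -0.002 toolz [ 0.    -0.002 -1.   ] f [-0.4  0.1  0.3] dq 0.063 gw -0.2
{'a': (0.538, 393, [68.0, 38.0]), 'b': (1.011, 225, [47.0, 64.0]), 'c': (1.002, 187, [47.0, 63.0]), 'd': (0.871, 271, [54.0, 58.0])}
{'a': (0.532, 479, [68.0, 38.0]), 'b': (0.997, 389, [46.0, 63.0]), 'c': (0.999, 412, [47.0, 62.0]), 'd': (0.861, 287, [55.0, 58.0])}
a tip ang 0.446 268
b tip ang 0.917 199
c tip ang 0.918 213
d tip ang 0.769 215
```

>>> {"op": "arm_command", "data": {"series": [{"xyz": [0, -0.04, 0.5], "turn": [0, 0, 0], "grip": -1}, {"xyz": [0, 0, 0.35], "turn": [0, 0, 0], "grip": -1}, {"xyz": [0, 0, 0.25], "turn": [0, 0, 0], "grip": -1}, {"xyz": [0, 0, 0.25], "turn": [0, 0, 0], "grip": -1}, {"xyz": [0, 0, 0.25], "turn": [0, 0, 0], "grip": -1}, {"xyz": [0, 0, 0.2], "turn": [0, 0, 0], "grip": -1}, {"xyz": [0, 0, 0.1], "turn": [0, 0, 0], "grip": -1}, {"xyz": [0, 0, 0], "turn": [0, 0, 0], "grip": -1}, {"xyz": [0, 0, 0], "turn": [0, 0, 0], "grip": -1}]}}

```text
clock: 5.58
tcp_pos: [524.3, 137.0, 75.1]
orientation: [-3.131, 0.252, 0.001]
wrist_force: [0.2, -0.2, 0.6]
grip_width: 0.1
grip_force: 0.0
```

```bash
python3 L.py
```

```text
t 5.5833 F [-45.  -70.5  75.1] W [524.3 137.   75.1] yawerr 0.001 toolz [-0.001  0.    -1.   ] f [ 0.2 -0.2  0.6] dq 0.007 gw 0.1
{'a': (0.539, 393, [69.0, 38.0]), 'b': (1.01, 222, [47.0, 63.0]), 'c': (0.972, 631, [72.0, 92.0]), 'd': (0.872, 270, [54.0, 58.0])}
{'a': (0.535, 484, [69.0, 38.0]), 'b': (0.998, 387, [46.0, 63.0]), 'c': (0.632, 175, [64.0, 73.0]), 'd': (0.86, 288, [54.0, 58.0])}
a tip ang 0.448 269
b tip ang 0.915 199
c tip ang 0.461 30
d tip ang 0.768 216
```

>>> {"op": "arm_command", "data": {"series": [{"xyz": [0, 0, -0.6], "turn": [0, 0, 0], "grip": -1}, {"xyz": [0, 0, -0.7], "turn": [0, 0, 0], "grip": -1}, {"xyz": [0, 0, -0.57], "turn": [0, 0, 0], "grip": -1}, {"xyz": [0.75, 0.02, 0], "turn": [0, 0, 0], "grip": -1}, {"xyz": [0.75, 0.02, 0], "turn": [0, 0, 0], "grip": -1}, {"xyz": [0.75, 0.02, 0], "turn": [0, 0, 0], "grip": -1}, {"xyz": [0, 0, 0], "turn": [0, 0, 0], "grip": -1}, {"xyz": [0, 0, 0], "turn": [0, 0, 0], "grip": -1}, {"xyz": [0, 0, 0], "turn": [0, 0, 0], "grip": -1}]}}

```text
clock: 6.43
tcp_pos: [612.2, 120.7, 149.8]
orientation: [-3.131, 0.252, 0.002]
wrist_force: [-0.8, 0.4, -0.4]
grip_width: -0.0
grip_force: 0.0
```

```bash
python3 L.py
```

```text
t 6.4333 F [ 44.4 -72.5 149.8] W [612.2 120.7 149.8] yawerr 0.002 toolz [-0.001  0.001 -1.   ] f [-0.8  0.4 -0.4] dq 0.022 gw -0.0
{'a': (0.538, 390, [68.0, 38.0]), 'b': (1.006, 224, [47.0, 64.0]), 'c': (0.561, 119, [66.0, 40.0]), 'd': (0.87, 270, [54.0, 58.0])}
{'a': (0.534, 481, [68.0, 38.0]), 'b': (0.997, 388, [47.0, 63.0]), 'c': (0.561, 457, [65.0, 39.0]), 'd': (0.864, 288, [54.0, 58.0])}
a tip ang 0.447 264
b tip ang 0.917 201
c tip ang 0.47 184
d tip ang 0.769 215
```

>>> {"op": "arm_command", "data": {"series": [{"xyz": [0, 0, 0.46], "turn": [0, 0, 0], "grip": -1}, {"xyz": [0, 0, 0.35], "turn": [0, 0, 0], "grip": -1}, {"xyz": [0, 0, 0.25], "turn": [0, 0, 0], "grip": -1}, {"xyz": [0, 0, 0.25], "turn": [0, 0, 0], "grip": -1}, {"xyz": [0, 0, 0.25], "turn": [0, 0, 0], "grip": -1}, {"xyz": [0, 0, 0.2], "turn": [0, 0, 0], "grip": -1}, {"xyz": [0, 0, 0.1], "turn": [0, 0, 0], "grip": -1}, {"xyz": [0, 0, 0], "turn": [0, 0, 0], "grip": -1}, {"xyz": [0, 0, 0], "turn": [0, 0, 0], "grip": -1}]}}

```text
clock: 7.28
tcp_pos: [612.6, 120.1, 75.4]
orientation: [3.131, -0.252, -0.001]
wrist_force: [-0.2, 0.0, -0.1]
grip_width: -0.4
grip_force: 0.0
```

>>> {"op": "arm_command", "data": {"series": [{"xyz": [0, 0, -0.6], "turn": [0, 0, 0], "grip": -1}, {"xyz": [0, 0, -0.7], "turn": [0, 0, 0], "grip": -1}, {"xyz": [0, 0, -0.57], "turn": [0, 0, 0], "grip": -1}, {"xyz": [-0.45, -0.73, 0], "turn": [0, 0, 0], "grip": -1}, {"xyz": [-0.45, -0.73, 0], "turn": [0, 0, 0], "grip": -1}, {"xyz": [-0.45, -0.73, 0], "turn": [0, 0, 0], "grip": -1}, {"xyz": [-0.45, -0.73, 0], "turn": [0, 0, 0], "grip": -1}, {"xyz": [-0.45, -0.73, 0], "turn": [0, 0, 0], "grip": -1}, {"xyz": [0, 0, 0], "turn": [0, 0, 0], "grip": -1}, {"xyz": [0, 0, 0], "turn": [0, 0, 0], "grip": -1}, {"xyz": [0, 0, 0], "turn": [0, 0, 0], "grip": -1}]}}

```text
clock: 8.2
tcp_pos: [547.4, 278.4, 150.5]
orientation: [3.131, -0.252, -0.0]
wrist_force: [0.1, -0.9, -0.3]
grip_width: 0.4
grip_force: 0.0
```

```bash
python3 L.py
```

```text
t 8.2 F [-45.   72.7 150.5] W [547.4 278.4 150.5] yawerr 0.002 toolz [-0.    -0.001 -1.   ] f [ 0.1 -0.9 -0.3] dq 0.027 gw 0.4
{'a': (0.536, 393, [68.0, 38.0]), 'b': (0.55, 306, [68.0, 39.0]), 'c': (0.568, 250, [66.0, 40.0]), 'd': (0.872, 275, [54.0, 58.0])}
{'a': (0.534, 481, [69.0, 38.0]), 'b': (0.576, 122, [48.0, 26.0]), 'c': (0.595, 98, [34.0, 24.0]), 'd': (0.86, 289, [55.0, 57.0])}
a tip ang 0.445 264
d tip ang 0.768 216
```

b is halfway too. Now d: down 75 mm, then lift and measure before the second pass.

>>> {"op": "arm_command", "data": {"series": [{"xyz": [0, 0, 0.46], "turn": [0, 0, 0], "grip": -1}, {"xyz": [0, 0, 0.35], "turn": [0, 0, 0], "grip": -1}, {"xyz": [0, 0, 0.26], "turn": [0, 0, 0], "grip": -1}, {"xyz": [0, 0, 0.25], "turn": [0, 0, 0], "grip": -1}, {"xyz": [0, 0, 0.25], "turn": [0, 0, 0], "grip": -1}, {"xyz": [0, 0, 0.2], "turn": [0, 0, 0], "grip": -1}, {"xyz": [0, 0, 0.1], "turn": [0, 0, 0], "grip": -1}, {"xyz": [0, 0, 0], "turn": [0, 0, 0], "grip": -1}, {"xyz": [0, 0, 0], "turn": [0, 0, 0], "grip": -1}]}}

```text
clock: 9.05
tcp_pos: [547.2, 278.7, 75.6]
orientation: [3.131, -0.252, -0.001]
wrist_force: [0.0, -0.2, -0.3]
grip_width: -0.3
grip_force: 0.0
```

>>> {"op": "arm_command", "data": {"series": [{"xyz": [0, 0, -0.4], "turn": [0, 0, 0], "grip": -1}, {"xyz": [0, 0, -0.5], "turn": [0, 0, 0], "grip": -1}, {"xyz": [0, 0, -0.3], "turn": [0, 0, 0], "grip": -1}, {"xyz": [0.75, -0.13, 0], "turn": [0, 0, 0], "grip": -1}, {"xyz": [0.75, -0.12, 0], "turn": [0, 0, 0], "grip": -1}, {"xyz": [0.75, -0.1, 0], "turn": [0, 0, 0], "grip": -1}, {"xyz": [0, 0, 0], "turn": [0, 0, 0], "grip": -1}, {"xyz": [0, 0, 0], "turn": [0, 0, 0], "grip": -1}, {"xyz": [0, 0, 0], "turn": [0, 0, 0], "grip": -1}]}}

```text
clock: 9.8
tcp_pos: [637.9, 278.6, 123.5]
orientation: [-3.131, 0.252, 0.002]
wrist_force: [0.2, 0.5, 0.4]
grip_width: -0.2
grip_force: 0.0
```

```bash
python3 L.py pics/p3.png
```

```text
t 9.8 F [ 44.3  87.5 123.5] W [637.9 278.6 123.5] yawerr 0.002 toolz [-0.001  0.    -1.   ] f [0.2 0.5 0.4] dq 0.023 gw -0.2
{'a': (0.554, 542, [68.0, 92.0]), 'b': (0.55, 305, [68.0, 39.0]), 'c': (0.57, 249, [66.0, 40.0]), 'd': (0.556, 139, [46.0, 28.0])}
{'a': (0.54, 594, [68.0, 92.0]), 'b': (0.533, 434, [65.0, 38.0]), 'c': (0.558, 454, [65.0, 39.0]), 'd': (0.539, 487, [68.0, 38.0])}
a tip ang 0.444 266
b tip ang 0.448 170
c tip ang 0.473 184
d tip ang 0.451 259
```

View pics/p3.png

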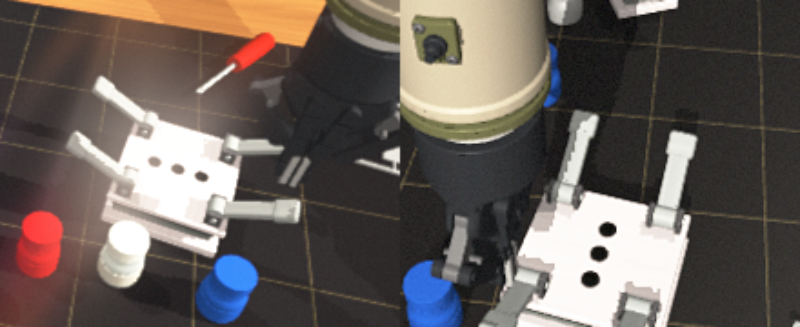

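All four levers sit at about 0.45–0.47, and the jar is upright at (122,255) in the left view. Starting the second pass at a.

>>> {"op": "arm_command", "data": {"series": [{"xyz": [0, 0, 0.4], "turn": [0, 0, 0], "grip": -1}, {"xyz": [0, 0, 0.4], "turn": [0, 0, 0], "grip": -1}, {"xyz": [0, 0, 0.25], "turn": [0, 0, 0], "grip": -1}, {"xyz": [0, 0, 0.2], "turn": [0, 0, 0], "grip": -1}, {"xyz": [0, 0, 0.2], "turn": [0, 0, 0], "grip": -1}, {"xyz": [0, 0, 0.15], "turn": [0, 0, 0], "grip": -1}, {"xyz": [0, 0, 0.06], "turn": [0, 0, 0], "grip": -1}, {"xyz": [0, 0, 0], "turn": [0, 0, 0], "grip": -1}, {"xyz": [0, 0, 0], "turn": [0, 0, 0], "grip": -1}]}}

```text
clock: 10.65
tcp_pos: [638.4, 277.7, 57.2]
orientation: [3.131, -0.252, -0.0]
wrist_force: [-0.4, -0.0, -0.1]
grip_width: 0.2
grip_force: 0.3
```

>>> {"op": "arm_command", "data": {"series": [{"xyz": [0, 0, 0.03], "turn": [0, 0, 0], "grip": -1}, {"xyz": [0, 0, 0], "turn": [0, 0, 0], "grip": -1}]}}

```text
clock: 10.82
tcp_pos: [638.5, 277.7, 57.1]
orientation: [3.131, -0.253, 0.0]
wrist_force: [-3.5, -0.9, 6.8]
grip_width: 0.3
grip_force: 3.4
```

>>> {"op": "arm_command", "data": {"series": [{"xyz": [0, 0, 0.05], "turn": [0, 0, 0], "grip": -1}, {"xyz": [0, 0, 0], "turn": [0, 0, 0], "grip": -1}]}}

```text
clock: 10.98
tcp_pos: [638.6, 277.8, 56.9]
orientation: [3.131, -0.253, 0.002]
wrist_force: [-6.1, -3.2, 16.7]
grip_width: 0.3
grip_force: 8.6
```

>>> {"op": "arm_command", "data": {"series": [{"xyz": [0, 0, -0.5], "turn": [0, 0, 0], "grip": -1}, {"xyz": [0, 0, -0.6], "turn": [0, 0, 0], "grip": -1}, {"xyz": [0, 0, -0.6], "turn": [0, 0, 0], "grip": -1}, {"xyz": [-0.37, 0.73, 0], "turn": [0, 0, 0], "grip": -1}, {"xyz": [-0.37, 0.73, 0], "turn": [0, 0, 0], "grip": -1}, {"xyz": [-0.37, 0.73, 0], "turn": [0, 0, 0], "grip": -1}, {"xyz": [-0.37, 0.73, 0], "turn": [0, 0, 0], "grip": -1}, {"xyz": [-0.37, 0.73, 0], "turn": [0, 0, 0], "grip": -1}, {"xyz": [-0.37, 0.72, 0], "turn": [0, 0, 0], "grip": -1}, {"xyz": [0, 0, 0], "turn": [0, 0, 0], "grip": -1}, {"xyz": [0, 0, 0], "turn": [0, 0, 0], "grip": -1}, {"xyz": [0, 0, 0], "turn": [0, 0, 0], "grip": -1}]}}

```text
clock: 11.98
tcp_pos: [523.2, 119.7, 122.5]
orientation: [-3.131, 0.253, -0.001]
wrist_force: [-0.6, -0.1, 0.9]
grip_width: 0.2
grip_force: 0.0
```

```bash
python3 L.py
```

```text
t 11.9833 F [-43.3 -87.9 122.5] W [523.2 119.7 122.5] yawerr 0.0 toolz [ 0.001  0.    -1.   ] f [-0.6 -0.1  0.9] dq 0.022 gw 0.2
{'a': (0.083, 378, [75.0, 7.0]), 'b': (0.55, 306, [67.0, 38.0]), 'c': (0.591, 351, [66.0, 92.0]), 'd': (0.54, 310, [68.0, 39.0])}
{'a': (0.068, 646, [76.0, 7.0]), 'b': (0.533, 434, [68.0, 38.0]), 'c': (0.569, 586, [65.0, 92.0]), 'd': (0.538, 487, [68.0, 38.0])}
a tip ang -0.02 289
b tip ang 0.447 174
c tip ang 0.475 197
d tip ang 0.451 260
```

a is fully down (firm stop felt). Now c: down 65.5 mm, plus about 3 mm of press.

>>> {"op": "arm_command", "data": {"series": [{"xyz": [-0.03, 0, 0.4], "turn": [0, 0, 0], "grip": -1}, {"xyz": [0, 0, 0.4], "turn": [0, 0, 0], "grip": -1}, {"xyz": [0, 0, 0.25], "turn": [0, 0, 0], "grip": -1}, {"xyz": [0, 0, 0.2], "turn": [0, 0, 0], "grip": -1}, {"xyz": [0, 0, 0.2], "turn": [0, 0, 0], "grip": -1}, {"xyz": [0, 0, 0.15], "turn": [0, 0, 0], "grip": -1}, {"xyz": [0, 0, 0.06], "turn": [0, 0, 0], "grip": -1}, {"xyz": [0, 0, 0.04], "turn": [0, 0, 0], "grip": -1}, {"xyz": [0, 0, 0.02], "turn": [0, 0, 0], "grip": -1}, {"xyz": [0, 0, 0], "turn": [0, 0, 0], "grip": -1}]}}

```text
clock: 12.92
tcp_pos: [522.3, 119.9, 56.4]
orientation: [3.13, -0.253, 0.003]
wrist_force: [-13.0, -5.5, 32.2]
grip_width: 0.0
grip_force: 16.1
```

c has hit its stop. Lifting to b, with a gentler press.

>>> {"op": "arm_command", "data": {"series": [{"xyz": [0, 0, -0.5], "turn": [0, 0, 0], "grip": -1}, {"xyz": [0, 0, -0.6], "turn": [0, 0, 0], "grip": -1}, {"xyz": [0, 0, -0.6], "turn": [0, 0, 0], "grip": -1}, {"xyz": [0.75, 0, 0], "turn": [0, 0, 0], "grip": -1}, {"xyz": [0.75, 0, 0], "turn": [0, 0, 0], "grip": -1}, {"xyz": [0.75, 0, 0], "turn": [0, 0, 0], "grip": -1}, {"xyz": [0, 0, 0], "turn": [0, 0, 0], "grip": -1}, {"xyz": [0, 0, 0], "turn": [0, 0, 0], "grip": -1}, {"xyz": [0, 0, 0], "turn": [0, 0, 0], "grip": -1}]}}

```text
clock: 13.67
tcp_pos: [609.9, 106.4, 120.7]
orientation: [-3.131, 0.251, 0.002]
wrist_force: [-1.0, 1.2, 0.8]
grip_width: -0.2
grip_force: 0.0
```

```bash
python3 L.py
```

```text
t 13.6667 F [ 44.4 -87.  120.7] W [609.9 106.4 120.7] yawerr 0.002 toolz [-0.001  0.001 -1.   ] f [-1.   1.2  0.8] dq 0.023 gw -0.2
{'a': (0.081, 381, [75.0, 8.0]), 'b': (0.568, 433, [67.0, 92.0]), 'c': (0.135, 102, [74.0, 7.0]), 'd': (0.537, 311, [68.0, 38.0])}
{'a': (0.068, 645, [75.0, 7.0]), 'b': (0.554, 574, [66.0, 92.0]), 'c': (0.074, 370, [75.0, 7.0]), 'd': (0.537, 487, [68.0, 38.0])}
a tip ang -0.018 287
b tip ang 0.453 187
c tip ang -0.015 135
d tip ang 0.45 260
```

>>> {"op": "arm_command", "data": {"series": [{"xyz": [0, 0, 0.4], "turn": [0, 0, 0], "grip": -1}, {"xyz": [0, 0, 0.4], "turn": [0, 0, 0], "grip": -1}, {"xyz": [0, 0, 0.25], "turn": [0, 0, 0], "grip": -1}, {"xyz": [0, 0, 0.2], "turn": [0, 0, 0], "grip": -1}, {"xyz": [0, 0, 0.2], "turn": [0, 0, 0], "grip": -1}, {"xyz": [0, 0, 0.12], "turn": [0, 0, 0], "grip": -1}, {"xyz": [0, 0, 0.04], "turn": [0, 0, 0], "grip": -1}, {"xyz": [0, 0, 0.03], "turn": [0, 0, 0], "grip": -1}, {"xyz": [0, 0, 0], "turn": [0, 0, 0], "grip": -1}, {"xyz": [0, 0, 0], "turn": [0, 0, 0], "grip": -1}]}}

```text
clock: 14.6
tcp_pos: [610.6, 105.0, 57.0]
orientation: [3.131, -0.253, 0.001]
wrist_force: [-5.2, -4.2, 10.2]
grip_width: 0.1
grip_force: 5.1
```

>>> {"op": "arm_command", "data": {"series": [{"xyz": [0, 0, -0.5], "turn": [0, 0, 0], "grip": -1}, {"xyz": [0, 0, -0.6], "turn": [0, 0, 0], "grip": -1}, {"xyz": [0, 0, -0.6], "turn": [0, 0, 0], "grip": -1}, {"xyz": [-0.37, -0.73, 0], "turn": [0, 0, 0], "grip": -1}, {"xyz": [-0.37, -0.73, 0], "turn": [0, 0, 0], "grip": -1}, {"xyz": [-0.37, -0.73, 0], "turn": [0, 0, 0], "grip": -1}, {"xyz": [-0.37, -0.73, 0], "turn": [0, 0, 0], "grip": -1}, {"xyz": [-0.37, -0.73, 0], "turn": [0, 0, 0], "grip": -1}, {"xyz": [-0.37, -0.7, 0], "turn": [0, 0, 0], "grip": -1}, {"xyz": [0, 0, 0], "turn": [0, 0, 0], "grip": -1}, {"xyz": [0, 0, 0], "turn": [0, 0, 0], "grip": -1}, {"xyz": [0, 0, 0], "turn": [0, 0, 0], "grip": -1}]}}

```text
clock: 15.6
tcp_pos: [550.8, 291.4, 123.6]
orientation: [3.131, -0.252, 0.0]
wrist_force: [0.1, -1.0, -0.1]
grip_width: 0.1
grip_force: 0.0
```

```bash
python3 L.py
```

```text
t 15.6 F [-43.8  86.1 123.6] W [550.8 291.4 123.6] yawerr 0.002 toolz [ 0. -0. -1.] f [ 0.1 -1.  -0.1] dq 0.027 gw 0.1
{'a': (0.079, 378, [75.0, 7.0]), 'b': (0.087, 304, [74.0, 7.0]), 'c': (0.083, 255, [73.0, 8.0]), 'd': (0.558, 432, [68.0, 92.0])}
{'a': (0.068, 645, [75.0, 8.0]), 'b': None, 'c': None, 'd': (0.54, 523, [68.0, 92.0])}
a tip ang -0.021 288
d tip ang 0.449 260
```

b is down. Last one is d: from 123.6 to a commanded height of about 55.

>>> {"op": "arm_command", "data": {"series": [{"xyz": [-0.02, 0, 0.4], "turn": [0, 0, 0], "grip": -1}, {"xyz": [0, 0, 0.4], "turn": [0, 0, 0], "grip": -1}, {"xyz": [0, 0, 0.28], "turn": [0, 0, 0], "grip": -1}, {"xyz": [0, 0, 0.22], "turn": [0, 0, 0], "grip": -1}, {"xyz": [0, 0, 0.2], "turn": [0, 0, 0], "grip": -1}, {"xyz": [0, 0, 0.12], "turn": [0, 0, 0], "grip": -1}, {"xyz": [0, 0, 0.05], "turn": [0, 0, 0], "grip": -1}, {"xyz": [0, 0, 0.05], "turn": [0, 0, 0], "grip": -1}, {"xyz": [0, 0, 0], "turn": [0, 0, 0], "grip": -1}, {"xyz": [0, 0, 0], "turn": [0, 0, 0], "grip": -1}]}}

```text
clock: 16.53
tcp_pos: [550.5, 292.1, 56.9]
orientation: [-3.131, 0.252, -0.003]
wrist_force: [-2.1, -0.5, 13.0]
grip_width: -0.1
grip_force: 6.2
```

>>> {"op": "arm_command", "data": {"series": [{"xyz": [0, 0, -0.5], "turn": [0, 0, 0], "grip": -1}, {"xyz": [0, 0, -0.8], "turn": [0, 0, 0], "grip": -1}, {"xyz": [0, 0, -0.8], "turn": [0, 0, 0], "grip": -1}, {"xyz": [-0.8, 0, -0.3], "turn": [0, 0, 0], "grip": -1}, {"xyz": [0, 0.8, -0.3], "turn": [0, 0, 0], "grip": -1}, {"xyz": [0, 0.8, -0.3], "turn": [0, 0, 0], "grip": -1}, {"xyz": [0, 0, 0], "turn": [0, 0, 0], "grip": -1}, {"xyz": [0, 0, 0], "turn": [0, 0, 0], "grip": -1}, {"xyz": [0, 0, 0], "turn": [0, 0, 0], "grip": -1}]}}

```text
clock: 17.28
tcp_pos: [508.0, 233.3, 175.0]
orientation: [3.131, -0.254, -0.0]
wrist_force: [-0.2, 0.3, 0.5]
grip_width: -0.0
grip_force: 0.0
```

```bash
python3 L.py pics/p4.png
```

```text
t 17.2833 F [-76.6  21.8 175. ] W [508.  233.3 175. ] yawerr 0.0 toolz [-0. -0. -1.] f [-0.2  0.3  0.5] dq 0.022 gw -0.0
{'a': (0.083, 379, [75.0, 7.0]), 'b': (0.085, 307, [75.0, 7.0]), 'c': (0.081, 250, [73.0, 7.0]), 'd': (0.079, 310, [75.0, 7.0])}
{'a': (0.066, 647, [75.0, 6.0]), 'b': (0.073, 352, [73.0, 7.0]), 'c': (0.111, 117, [72.0, 6.0]), 'd': (0.092, 356, [55.0, 7.0])}
a tip ang -0.019 288
b tip ang -0.016 124
c tip ang -0.021 25
```

View pics/p4.png

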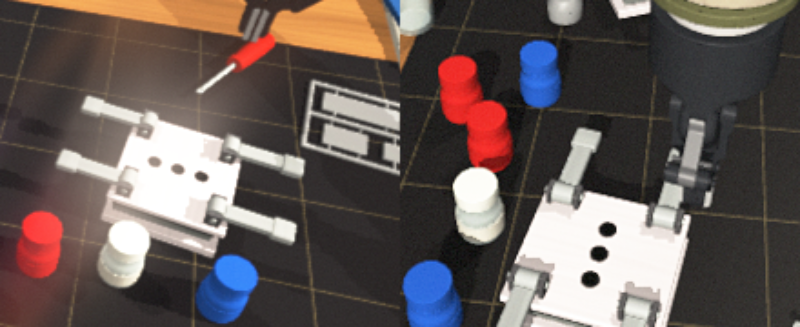

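All four levers are level (left view: tips at (95,105), (68,160), (293,165) and (285,232)). The jar is upright at (122,255), and the arm is clear of everything.

```bash
python3 -c "
from plant import env
print(env.job_done())"
```

```text
the job is handed in; nothing more can be done
None
```

I pressed all four levers of the larger frame to about halfway (measured 0.44–0.48 rad), then fully down to level, in the order a, c, b, d both times; the cement jar stayed upright, and I handed the job in at about 17 s.

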